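# Nest the paint caddy into its tote

## Task

The grey paint caddy is standing stacked on top of the grey tote that is screwed to the bench. Lift it clear, give it half a turn so that its ribs meet the tote's slots (the slotted ends can sit a few millimetres off to one side, so feel for them), and nest it, pressing gently past the spring catches until it is fully home and level; then let go. Never force it, keep it upright, and leave the paint jars and bottle where they are.

Things in the scene. Friction and masses are not known exactly. Their poses are not given: they have to be found in the camera images.
- tote: Bottom tote: grey plastic open box screwed to the bench, 200 (x) x 130 (y) x 80 mm high, inside 180 x 120 mm. Origin at the centre of its underside, z up. Its 10 mm thick end walls (x = -95 and +95 mm) and catches form one stiff frame clamped anywhere up to 4 mm off centre in the tote's y, unmeasured. Each end is cut alike from the rim down: two deep slots, two shallow pockets.
- tote_slot (a point): Middle of the bottom of one of the four deep slots with the frame centred (tote frame: 95, 15, 30 mm); the real slots are up to 4 mm to either side in y, all alike. Slots are 23 mm wide along y, open at the rim and right through the wall, centred at frame y = -45 and +15 mm in both end walls; bottoms 30 mm above the tote's origin. Axes as the tote's.
- tote_pocket (a point): Middle of the bottom of one of the four shallow pockets with the frame centred (tote frame: 95, -15, 74 mm), shifted like the slots. Pockets are 26 mm wide, only 6 mm deep, at frame y = +45 and -15 mm in both end walls. Axes as the tote's.
- tote_catch (a point): Axis of one of two sprung black rollers amid the long sides (frame centred; 0, +-68.5, 42 mm; 16 mm radius, 105 mm free between them, they shift with the slots). Some 13 mm short of home the caddy meets them and its weight alone does not carry it past; a push of roughly 5 to 15 N does. Then it goes on down to the slot bottoms.
- caddy_handle (a point): Centre of the level handle bar over the middle of the caddy: 90 (caddy x) x 14 (y) x 22 mm high, 95 mm above the caddy's underside. Axes are the caddy's, x along the bar. It is 169 mm above the tote's origin at the start (stacked, centred over the tote) and 125 mm above it when fully nested, then off centre in y as far as the frame is.
- caddy: Loose grey plastic box with dropper bottles, 0.3 kg: 178.5 (x) x 108 (y) x 70 mm high, bottom edges bevelled 6 mm; origin at the centre of its underside. On each end wall two full-height ribs 21.5 mm wide, 9 mm proud, at caddy y = -45 and +15, with V-shaped feet. It starts with x opposite to the tote's, feet in the pockets; with x the same way ribs and slots fit (0.75 mm play each side).
- jar_white: Bystander: small paint jar, 48 mm across, 56 mm high; origin at the centre of its underside.
- jar_tan: Bystander: paint jar, 60 mm across, 66 mm high; origin at the centre of its underside.
- bottle_black: Bystander: paint bottle, 40 mm across, 100 mm high; origin at the centre of its underside.
Mind the look-alikes: they are no part of the job. Leave any blue or purple look-alike of the tote alone.

How it is judged (in metres and radians):
On the way:
1. the caddy is lifted clear of the tote (z of caddy_handle in the frame of tote above 0.19 m), for 0.1 s.
At the end, for the whole second after the job is handed in: The caddy is nested in the tote, fully home: handle point at most 127.5 mm above the tote's origin (125 is home), within 8 mm of the tote's centre, level within 0.03 rad, released and at rest (z of caddy_handle in the frame of tote below 0.1275 m and horizontal distance between caddy and tote below 0.008 m and angle between the z axis of caddy_handle and the z axis of tote, either way round below 0.03 rad and linear speed of caddy below 0.01 m/s); the robot touches nothing.
It fails at once if the caddy is forced: more than 35 N between caddy and tote (contact force between caddy and tote above 35 N).
It fails at once if the caddy is tipped by more than 0.4 rad (angle between caddy's own z axis and vertical above 0.4 rad).
It fails at once if a paint jar or bottle is moved by more than 20 mm (distance of any of jar_white, jar_tan, bottle_black from where it was at the start of the episode above 0.02 m).
It also fails if it takes over 61 s, if anything falls off the work surface, if the arm or the gripper's body presses on something with over 40 N, if the wrist force passes 120 N, or if a joint passes its speed limit or range.

## Robot

A 7-joint arm with a two-finger parallel gripper is mounted at the origin on the work surface. World frame = base frame: x ahead of the robot, y to its left, z up, the work surface at z = 0. Lengths are in mm, angles in degrees, forces in N, time in s.
With the tool pointing down it reaches from about 425 to 1025 mm from the base axis. Payload 9.4 kg.
Tool frame: the origin (TCP) lies midway between the tips of the shut fingers; the grasp point (between the pads) lies 19 mm behind it; z points along the fingers, y is the line along which they close (so a half turn about z gives the same grasp; the last joint's range is limited). The gripper opens to 85 mm and grips with 20 to 120 N. Pads are 22 mm wide; open, the fingers measure 114 mm over their backs; the gripper's body (76 mm by 85 mm) begins 54 mm behind the grasp point. The pads swing forward as they close: fully open they stand 13 mm farther back than shut.
Start: joints at [66.194, 34.337, -0.143, 91.639, 0.103, 54.024, -4.572], TCP at [240.948, -683.789, 231.275] pointing down, gripper open.
Joint ranges: [-147.43, 147.43], [-19.82, 112.94], [-74.19, 73.91], [6.32, 146.72], [-59.91, 239.91], [6.04, 106.73], [-150.56, 150.56]. Speed limits (degrees/s): [127.2, 127.2, 172.46, 172.46, 180, 180, 180].

## Interface

Orientations are given as a 3x3 rotation matrix whose columns are the frame's x, y, z axes.
In Python, from rig import robot, kinematics, capture gives the robot as it stands. Calls block until the motion is done:
- robot.move_pose(position, orientation): joint-space move of the TCP to a pose.
- robot.move_linear(position, feed=150, ori=None, contact_N=None): straight line of the TCP; ori=None keeps the orientation; feed is the mean speed in mm/s. With contact_N (N) it stops when the force on the tool has changed by that much, and returns True; else False.
- robot.goto_joints(angles): joint-space move.
- robot.let_go() and robot.close_gripper(force=None): open the fingers fully, or close them until they stop; force is the grip in N (None keeps the last).
- robot.pause(seconds).
- kinematics.inverse_kinematics(position, orientation): joint angles nearest the present ones, or None.
- capture(name): name is "scene" or "top" or "wrist"; returns a dict with "color" (384x512x3 uint8, blue, green, red), "camera_matrix" (3x3 intrinsics, pixels), "R" (3x3) and "t" (3): a world point X has camera coordinates R X + t. Camera axes: x right, y down, z forward; pixel columns grow to the right and rows downward; lengths in mm; the calibration is good to about 2 mm. The wrist camera is an equidistant fisheye: a pixel r from the principal point sees the ray r / f radians off the axis. A picture is of the moment at which its call begins. There is no depth.
A pose or a line that the arm cannot do raises robot.IKError and nothing moves.
- robot.sign_off(): hands the job in; it is judged then, once.
Readings, each from a call of its own:
- robot.current_clock(): time.
- robot.current_q(): joint angles.
- robot.current_joint_velocities(): joint speeds.
- robot.current_joint_efforts(): joint torques, N m.
- robot.current_position(): TCP position.
- robot.current_tcp_rot(): TCP orientation.
- robot.current_ft_force(): force on the tool from outside, world axes, zero at the start.
- robot.current_torque(): the same for the moment, N m.
- robot.current_gripper_width(): finger opening in mm.
- robot.current_gripper_force(): force on a finger pad.
Only numpy, scipy, OpenCV 4.12 (cv2) and the standard library are available. Lean on these libraries where they do the work, as an engineer would, in place of code of your own. Each camera call takes 0.05 s, during which the arm holds its last target. There are 200 camera calls.

## Working session

There is one attempt and no reset: what is moved stays moved. The work goes in short steps, each a Python script; the robot and the scene stay as the last script left them, time stands still between calls to the robot, and variables do not carry over. Pictures are saved under pics/ and viewed, at most 10 in all, crops included, and the job is handed in when it is done.

```bash
ls; mkdir -p pics; python3 - <<'E'
from rig import robot, kinematics, capture
import cv2,numpy as np
for n in ("scene","top"):
    c=capture(n); cv2.imwrite(f"pics/{n}0.png",c["color"]); np.savez(f"{n}0.npz",**c)
    print(n,c["camera_matrix"].tolist(),c["R"].tolist(),c["t"])
print(robot.current_clock(),robot.current_tcp_rot(),robot.current_ft_force())
E
```

```text
pics
scene [[365.7809780399543, 0.0, 262.8260185594353], [0.0, 365.7809780399543, 191.4157269463287], [0.0, 0.0, 1.0]] [[0.5228943968670351, 0.8522157715373853, -0.017599104181715067], [0.5749449243093606, -0.367861623092315, -0.7308325117746141], [-0.6293010279158642, 0.3720297098335385, -0.68232991379919]] [-274.6897069  -234.59196827 1460.09910895]
top [[413.3829923915134, 0.0, 249.98826861329408], [0.0, 413.3829923915134, 190.7018079945206], [0.0, 0.0, 1.0]] [[-0.10011160928082684, -0.9949758019153313, -0.0009051464780317073], [-0.9650242319898183, 0.09731941884055406, -0.2434279408551908], [0.24229299899019882, -0.02349647461813022, -0.9699185627261988]] [  45.29292702  575.80397873 1125.45747289]
0.1 [[ 9.43137671e-01  3.32401904e-01 -5.54983416e-04]
 [ 3.32402351e-01 -9.43136835e-01  1.25997396e-03]
 [-1.04607558e-04 -1.37280670e-03 -9.99999052e-01]] [-0.28316066  0.29525954 -0.10710013]
```

View pics/scene0.png

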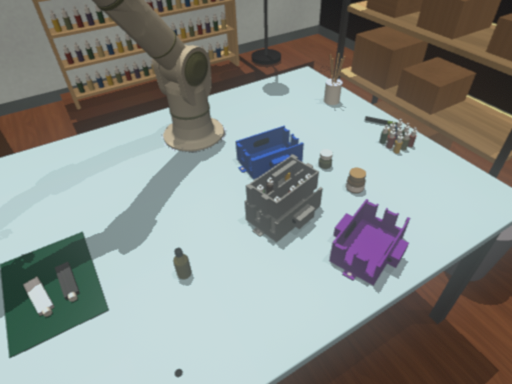

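View pics/top0.png

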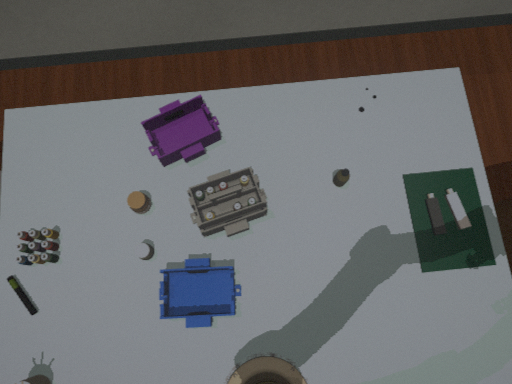

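```bash
python3 - <<'E'
import cv2,numpy as np
a=cv2.imread("pics/top0.png")[160:245,180:280]; b=cv2.imread("pics/scene0.png")[145:245,235:335]
a=cv2.resize(a,None,fx=8,fy=7,interpolation=cv2.INTER_CUBIC)
b=cv2.resize(b,None,fx=6,fy=6,interpolation=cv2.INTER_CUBIC)
cv2.imwrite("pics/topc.png",cv2.convertScaleAbs(a,alpha=1.4)[:600]);cv2.imwrite("pics/scenec.png",cv2.convertScaleAbs(b,alpha=1.8))
E
```

```text
(no output)
```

View pics/topc.png

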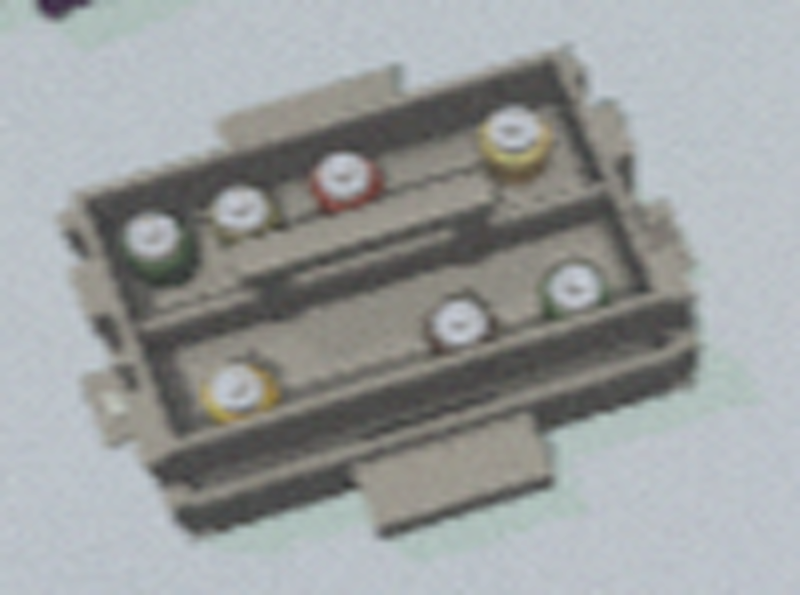

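View pics/scenec.png

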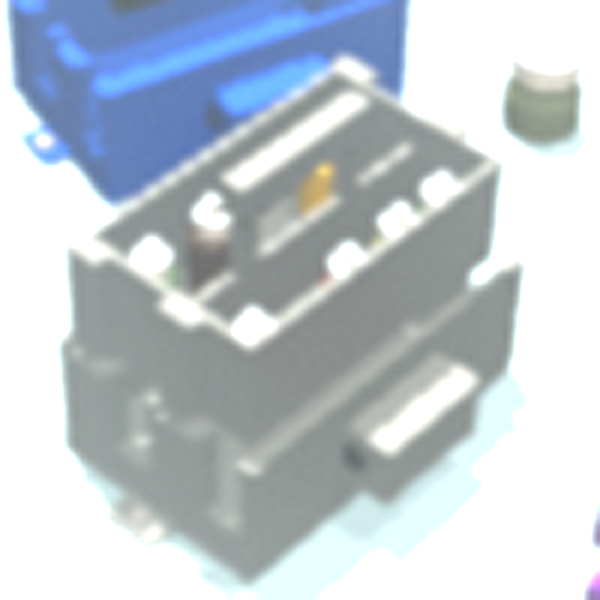

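```bash
cat > fit.py <<'E'
import numpy as np
from scipy.optimize import least_squares
def proj(c,X):
    p=X@c["R"].T+c["t"]; K=c["camera_matrix"]; return p[:,:2]/p[:,2:]*K[0,0]+K[:2,2]
def box(p,L,W,z):
    c,s=np.cos(p[2]),np.sin(p[2])
    P=np.array([[L,W],[L,-W],[-L,-W],[-L,W]])/2
    return np.c_[P@np.array([[c,s],[-s,c]])+p[:2],np.full(4,z)]
E
python3 - <<'E'
from fit import *
T,S=np.load("top0.npz"),np.load("scene0.npz")
top=np.array([[80,193],[570,50],[690,297],[150,460]])/[8,7]+[180,160]-.4
sc=np.array([[80,240],[248,345],[495,165],[345,65]])/6+[235,145]-.4
bar=np.array([[226,250],[490,178]])/[8,7]+[180,160]
# ordering by nearest projected corner
def res(p,use):
    r=[]
    X=box(p,178.5,108,p[3])
    for n,(c,m) in dict(t=(T,top),s=(S,sc)).items():
        if n in use:
            q=proj(c,X); r+=[m_-q[np.argmin(((q-m_)**2).sum(1))] for m_ in m]
    return np.ravel(r)
def ray(c,uv,z):
    K=c["camera_matrix"];d=c["R"].T@np.r_[(uv-K[:2,2])/K[0,0],1];o=-c["R"].T@c["t"];return o+d*(z-o[2])/d[2]
P=np.array([ray(T,u,144) for u in top]);print(P.round(1)); c0=P.mean(0)
d=P[1]-P[0]; y0=np.arctan2(d[1],d[0])
for use in("t","s","ts"):
    f=lambda p:np.r_[res(p,use),(p[3]-144)/ (1 if len(use)==1 else 10)]
    s=least_squares(f,[c0[0],c0[1],y0,144],x_scale=[1,1,.01,1]);print(use,s.x.round(2),np.degrees(s.x[2]).round(2),s.fun.round(2))
print([ray(T,u,180).round(1) for u in bar])
E
```

```text
[[585.6 151.5 144. ]
 [626.7 -20.  144. ]
 [523.7 -50.3 144. ]
 [478.7 135.2 144. ]]
t [553.55  54.17  -1.34 144.11] -76.75 [ 0.71 -0.03 -0.11 -0.02  1.82 -0.98 -2.38  0.94  0.11]
s [556.97  52.99  -1.34 143.87] -76.95 [ 0.35  0.83  0.31 -0.9  -1.81  0.52  1.18 -0.11 -0.13]
ts [554.39  54.45  -1.34 141.31] -76.85 [ 0.67  0.06 -0.02 -0.08  2.   -0.97 -2.32  1.11  0.3   0.8   0.31 -0.81
 -1.56  0.54  1.36 -0.18 -0.27]
[array([547.8, 100. , 180. ]), array([566.8,  11.4, 180. ])]
```

```bash
cat >> fit.py <<'E'
def Rt(yaw):
    c,s=np.cos(np.radians(yaw)),np.sin(np.radians(yaw)); return np.array([[c,s,0],[s,-c,0],[0,0,-1.]])
E
python3 - <<'E'
from fit import *
from rig import kinematics
T,S=np.load("top0.npz"),np.load("scene0.npz")
for a,b in (((345,165),(347,257)),((240,200),(397,215)),((458,315),(212,210)),((238,380),(400,70))):
    a=np.array(a)/[8,7]+[180,160]; b=np.array(b)/6+[235,145]
    s=least_squares(lambda X:np.r_[proj(T,X[None])[0]-a,proj(S,X[None])[0]-b],[555,54,140]);print(s.x.round(1),s.cost.round(2))
for y in (-77,103):
  for z in (220,270): print(y,z,kinematics.inverse_kinematics([555.5,54,z],Rt(y)))
E
```

```text
[591.2  60.7 127.2] 0.0
[580.3  97.6 127.8] 0.01
[527.2  27.1 125.1] 0.01
[512.5 118.2 156.7] 56.71
-77 220 [ -50.86351584   37.76365106   64.01514835  116.65139902  -43.20126786
   53.52908829 -130.34818772]
-77 270 [ -52.33428126   32.78170096   64.2928212   113.53549254  -35.77603267
   56.56122432 -137.47361459]
103 220 [  9.3294783   26.06095026 -28.91126902 113.13042122  17.46558841
  45.04553854 -16.59147852]
103 270 [ 11.17882542  22.89722888 -30.89499921 109.9159456   14.87059165
  51.11898615 -14.14837186]
```

```bash
python3 - <<'E'
from fit import *
from rig import kinematics,robot,capture
import cv2
robot.move_pose([555.5,54,275],Rt(-77))
print(robot.current_clock(),np.round(robot.current_q(),1),robot.current_position(),robot.current_ft_force())
c=capture("wrist");np.savez("w1.npz",**c)
cv2.imwrite("pics/w1.png",cv2.convertScaleAbs(cv2.resize(c["color"],(800,600),interpolation=cv2.INTER_CUBIC),alpha=1.4))
print(c["camera_matrix"],c["R"],c["t"])
E
```

```text
2.925 [ -52.4   32.3   64.3  113.2  -35.1   56.9 -138.1] [555.61488261  53.2731588  275.07439886] [-0.13274161 -0.42709812  0.19405722]
[[297.31863964   0.         262.104382  ]
 [  0.         297.31863964 189.28574716]
 [  0.           0.           1.        ]] [[-9.74218855e-01 -2.25604967e-01 -1.46996410e-04]
 [-2.15216360e-01  9.29162407e-01  3.00564701e-01]
 [-6.76723058e-02  2.92847434e-01 -9.53761416e-01]] [554.46710605  18.08757207 444.54452777]
```

View pics/w1.png

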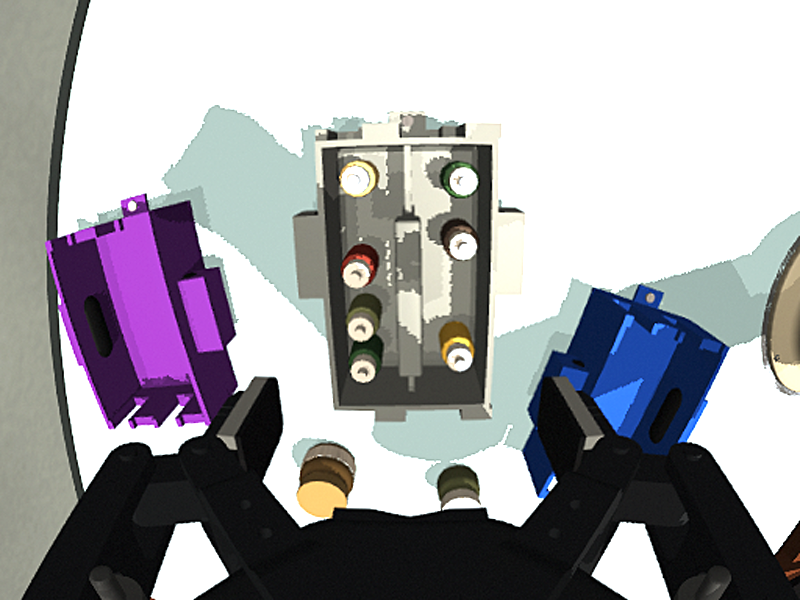

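```bash
python3 - <<'E'
from fit import *
c=np.load("w1.npz");K=c["camera_matrix"]
def ray(uv,z):
    d=(np.array(uv)+.5)/[800/512,600/384]-.5-K[:2,2]; r=np.hypot(*d); th=r/K[0,0]
    v=c["R"].T@np.r_[d/r*np.sin(th),np.cos(th)]; o=-c["R"].T@c["t"]; return (o+v*(z-o[2])/v[2])[:2]
B=np.array([ray(u,180) for u in ((398,219),(420,221),(401,375),(422,377))]);print(B.round(1),B.mean(0))
d=B[2:].mean(0)-B[:2].mean(0);print(np.degrees(np.arctan2(*d[::-1])),np.hypot(*d))
C=np.array([ray(u,144) for u in ((317,141),(496,141),(335,409),(492,418))]);print(C.round(1),C.mean(0))
E
```

```text
[[572.6  12.1]
 [561.3  10.6]
 [551.4  98.9]
 [539.3  97.4]] [556.1503081   54.75154106]
103.93180918712778 89.45828571112528
[[629.4 -18.4]
 [526.9 -41.9]
 [586.6 154. ]
 [478.3 136.8]] [555.30409912  57.63449425]
```

```bash
cat >> fit.py <<'E'
import cv2
def pix(c,X,fish):
    K=c["camera_matrix"];p=X@c["R"].T+c["t"]
    if not fish: return p[...,:2]/p[...,2:]*K[0,0]+K[:2,2]
    r=np.linalg.norm(p[...,:2],axis=-1,keepdims=True); return p[...,:2]/r*np.arctan2(r,p[...,2:])*K[0,0]+K[:2,2]
def rect(c,z,fish,ctr=(555.8,54.4),yaw=-76.7,hx=140,hy=110,k=3):
    a,b=np.meshgrid(np.arange(-hx,hx,1/k),np.arange(hy,-hy,-1/k)); t=np.radians(yaw)
    X=np.stack([ctr[0]+a*np.cos(t)-b*np.sin(t),ctr[1]+a*np.sin(t)+b*np.cos(t),np.full_like(a,z)],-1)
    m=pix(c,X,fish).astype(np.float32); return cv2.remap(c["color"],m,None,cv2.INTER_CUBIC)
E
python3 - <<'E'
from fit import *
W,T=np.load("w1.npz"),np.load("top0.npz")
k=3;hx,hy=140,110
for n,c,f in(("w",W,1),("t",T,0)):
  for z,edges in ((144,((54,-75,75),(-54,-75,75))),(180,((7,-38,38),(-7,-38,38)))):
    g=cv2.GaussianBlur(rect(c,z,f),(5,5),0).astype(float).mean(2)
    for y0,a,b in edges:
        pts=[]
        for x in np.arange(a,b,1.):
            w=5 if z==144 else 4
            j=int((x+hx)*k); i0=int((hy-y0)*k); s=g[i0-w*k:i0+w*k,j]; d=np.diff(s); i=np.argmax(abs(d))
            pts.append((x,hy-(i0-w*k+i+.5)/k,abs(d[i])))
        P=np.array(pts);ok=P[:,2]>4
        for _ in range(4):
            p=np.polyfit(P[ok,0],P[ok,1],1);r=P[:,1]-np.polyval(p,P[:,0]);ok&=abs(r)<max(.6,2*np.std(r[ok]))
        print(n,z,y0,"y at 0 %.2f, dyaw %.2f deg, n %d std %.2f"%(p[1],np.degrees(p[0]),ok.sum(),np.std(r[ok])))
  v=rect(c,144,f,k=2,hx=130,hy=90); 
  cv2.imwrite(f"pics/r_{n}.png",v)
a=np.vstack([cv2.imread("pics/r_w.png"),cv2.imread("pics/r_t.png")])[:,:];cv2.imwrite("pics/r.png",cv2.resize(cv2.convertScaleAbs(a,alpha=1.2),(433,600)))
E
```

```text
w 144 54 y at 0 52.40, dyaw -1.02 deg, n 144 std 1.01
w 144 -54 y at 0 -49.26, dyaw 0.19 deg, n 124 std 0.16
w 180 7 y at 0 7.98, dyaw 1.97 deg, n 66 std 1.04
w 180 -7 y at 0 -5.24, dyaw -0.46 deg, n 57 std 0.24
t 144 54 y at 0 50.41, dyaw 0.54 deg, n 69 std 0.59
t 144 -54 y at 0 -53.45, dyaw 1.48 deg, n 92 std 1.76
t 180 7 y at 0 7.22, dyaw -0.33 deg, n 40 std 2.20
t 180 -7 y at 0 -6.82, dyaw 0.68 deg, n 70 std 0.28
```

View pics/r.png

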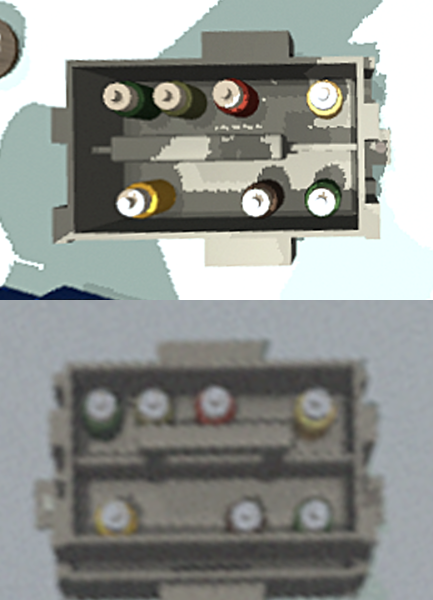

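```bash
python3 - <<'E'
from fit import *
from rig import robot
P=lambda s:print(s,round(robot.current_clock(),2),np.round(robot.current_position(),1),np.round(robot.current_ft_force(),1),np.round(robot.current_torque(),2),round(robot.current_gripper_width(),1))
R=Rt(-76.7);x,y=555.8,54.4
robot.move_linear([x,y,215],ori=R); P("pre")
print(robot.move_linear([x,y,151],feed=60,contact_N=8)); P("down")
robot.close_gripper(20); robot.pause(.2); P("grip")
robot.move_linear([x,y,163],feed=15); P("up12")
robot.close_gripper(60); robot.pause(.2); P("grip60")
robot.move_linear([x,y,275],feed=100); robot.pause(.2);P("lifted")
print(np.round(robot.current_q(),1), robot.current_tcp_rot().round(4))
E
```

```text
pre 3.52 [556.1  53.8 215.4] [-0.2  0.1  0.4] [ 0.02 -0.02  0.02] 85.5
False
down 4.74 [556.   54.4 151.3] [-1.1 -0.5  0.1] [0.04 0.02 0.04] 85.3
grip 5.58 [555.8  54.4 151.1] [-0.2  1.1  1.6] [ 0.05  0.04 -0.08] 13.4
up12 6.53 [555.8  54.4 163. ] [ 1.   0.5 -2.7] [ 0.02 -0.02  0.03] 13.7
grip60 6.95 [555.8  54.4 163. ] [ 0.3 -0.1 -2.6] [ 0.02  0.04 -0.04] 13.1
lifted 8.42 [555.6  54.3 274.6] [-0.1 -0.4 -1.9] [-0.03  0.   -0.04] 12.7
[ -52.4   32.3   64.1  113.2  -35.    56.9 -138. ] [[ 2.299e-01 -9.732e-01 -7.000e-04]
 [-9.732e-01 -2.299e-01 -3.000e-04]
 [ 2.000e-04  7.000e-04 -1.000e+00]]
```

```bash
cat > h.py <<'E'
from fit import *
from rig import robot
X=np.array([np.cos(np.radians(103.3)),np.sin(np.radians(103.3)),0]);Y=np.array([-X[1],X[0],0])  # tote axes up to sign (caddy axes = these or negatives)
C=np.array([555.8,54.4,0]);Z=np.array([0,0,1.])
def F(n=6):
    f=[];t=[]
    for _ in range(n): f.append(robot.current_ft_force());t.append(robot.current_torque());robot.pause(.02)
    f=np.mean(f,0);t=np.mean(t,0);B=np.array([X,Y,Z]);return B@f,B@t
def P(s):
    f,t=F();p=robot.current_position();d=p-C
    print(s,round(robot.current_clock(),2),"xyz %.2f %.2f %.2f"%(d@X,d@Y,p[2]),"F",f.round(1),"T",t.round(2),round(robot.current_gripper_width(),1));return f,t
def go(dx,dy,z,feed=30,N=None): return robot.move_linear(C*[1,1,0]+dx*X+dy*Y+z*Z,feed=feed,ori=Rt(103.3),contact_N=N)
E
python3 - <<'E'
from h import *
q=np.array(robot.current_q());q[6]+=180;robot.goto_joints(q);robot.pause(.2);P("turned")
print(robot.current_tcp_rot().round(4).tolist())
go(0,0,166,80);robot.pause(.2);f0,_=P("above")
r=go(0,0,140,8,4);P(r)
E
```

```text
turned 11.37 xyz -0.05 0.18 274.60 F [ 0.3  0.3 -2.8] T [ 0.   -0.01  0.02] 12.8
[[-0.2297, 0.9733, -0.0007], [0.9733, 0.2297, -0.0003], [-0.0002, -0.0008, -1.0]]
above 13.18 xyz 0.05 -0.06 166.13 F [-0.2  0.1 -2.8] T [-0.01 -0.01  0.01] 12.8
True 15.04 xyz 0.66 0.21 151.81 F [ 1.8 -0.6  1.1] T [-0.2  -0.14  0.07] 13.4
```

```bash
python3 - <<'E'
from h import *
go(.7,0,153.5,20);P("shift")
go(1.3,0,153.5,20);f,_=P("shift2")
r=go(1.3,0,138,8,4);P(r)
E
```

```text
shift 15.39 xyz 0.69 0.27 153.29 F [-0.3 -0.2 -2.9] T [ 0.01  0.01 -0.02] 13.0
shift2 15.74 xyz 1.30 0.02 153.48 F [ 0.2 -0.  -3. ] T [-0.01 -0.02 -0.02] 12.8
True 16.52 xyz 1.74 0.10 150.70 F [ 1.5 -0.3  3.2] T [-0.15  0.09  0.04] 12.9
```

```bash
python3 - <<'E'
from h import *
go(1.3,0,152,20);P("up")
for s in (1,-1):
    r=go(1.3,6*s,152,8,3);P(("y",s,r)); go(1.3,0,152,30)
for s in (1,-1):
    r=go(1.3+4*s,0,152,8,3);P(("x",s,r)); go(1.3,0,152,30)
E
```

```text
up 16.87 xyz 1.41 0.32 151.73 F [ 0.   0.1 -2.3] T [-0.01 -0.   -0.01] 13.1
('y', 1, True) 17.82 xyz 1.43 4.99 151.91 F [ 0.1 -1.7  0.1] T [-0.5   0.1   0.13] 12.9
('y', -1, False) 19.14 xyz 1.30 -5.96 151.99 F [-0.2 -0.2 -2.6] T [ 0.01 -0.03 -0.  ] 12.7
('x', 1, True) 20.04 xyz 3.91 0.01 151.70 F [-2.6 -1.1  0.1] T [-0.2   0.46 -0.03] 13.3
('x', -1, True) 20.69 xyz 1.39 0.57 151.16 F [ 1.3 -0.6  0.1] T [-0.23 -0.16  0.09] 13.0
```

```bash
python3 - <<'E'
from h import *
go(2.5,-1.5,152,20);P("pre")
r=go(2.5,-1.5,124,10,4);P(r)
E
```

```text
pre 21.29 xyz 2.48 -1.45 151.94 F [-0.7 -0.2 -2.5] T [-0.   -0.01  0.01] 13.1
False 24.34 xyz 2.48 -1.55 124.02 F [-0.2 -0.7 -2.7] T [-0.16  0.04  0.07] 12.8
```

```bash
python3 - <<'E'
from h import *
for s in (1,-1):
    r=go(2.5,-1.5+3*s,124,5,3);P(("y",s,r)); go(2.5,-1.5,124,20)
for s in (1,-1):
    r=go(2.5+3*s,-1.5,124,5,3);P(("x",s,r)); go(2.5,-1.5,124,20)
E
```

```text
('y', 1, True) 24.85 xyz 2.71 -0.91 123.64 F [-0.  -2.1 -1.8] T [-0.53  0.13  0.21] 12.8
('y', -1, True) 25.6 xyz 2.80 -1.73 123.06 F [-0.3 -0.2 -2.5] T [-0.11  0.11  0.05] 13.2
('x', 1, True) 26.32 xyz 3.05 -1.40 123.53 F [-1.2 -1.2 -1.7] T [-0.27  0.32  0.15] 12.9
('x', -1, True) 27.06 xyz 1.86 -1.27 123.28 F [-0.2 -1.2 -2.5] T [-0.34  0.1   0.14] 13.2
```

```bash
python3 - <<'E'
from h import *
go(2.4,-2.0,124,20);P("pre")
r=go(2.4,-2.0,112,8,18);P(r)
if not r:
    r=go(2.4,-2.0,105,5,7);P(r)
E
```

```text
pre 27.66 xyz 2.44 -1.73 123.89 F [ 0.4  0.3 -2.8] T [ 0.02 -0.    0.03] 12.9
False 29.41 xyz 2.43 -2.02 111.94 F [-0.   0.6 -1.6] T [0.12 0.   0.13] 13.3
True 30.47 xyz 2.40 -1.94 107.07 F [0.8 0.6 5.4] T [ 0.1  -0.08  0.11] 13.1
```

```bash
python3 - <<'E'
from h import *
from rig import capture
robot.let_go();robot.pause(.3);P("open")
go(2.4,-2,230,100);P("up")
c=capture("scene");cv2.imwrite("pics/e.png",cv2.convertScaleAbs(cv2.resize(c["color"][130:270,215:415],(800,560),interpolation=cv2.INTER_CUBIC),alpha=1.6));np.savez("s2.npz",**c)
E
```

```text
open 31.57 xyz 2.67 -1.34 106.61 F [ 0.1  0.  -0. ] T [ 0.03 -0.   -0.01] 85.1
up 33.05 xyz 2.43 -1.74 229.50 F [-0.   0.2 -0.3] T [-0.02  0.   -0.01] 85.1
```

View pics/e.png

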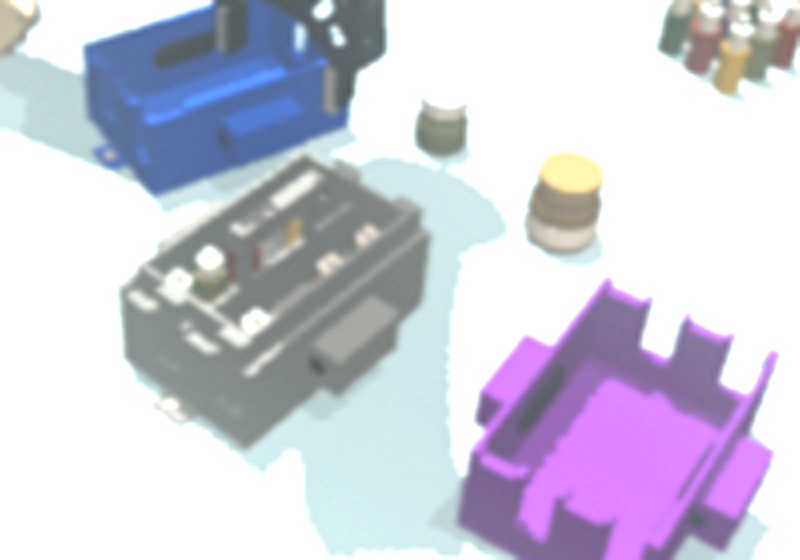

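The picture shows the caddy sunk evenly into the tote (rim just above the tote's, crop pixels 125-430, 155-440), with the jars undisturbed. I'll check the height by lightly touching the top of the bar with shut fingers: it should be at z = 136 if the caddy is home.

```bash
python3 - <<'E'
from h import *
robot.close_gripper(20)
# bar centre = tote centre: x about C+1.2 (grasp was 1.2 off the bar centre)
for dx in (-25,1.2,27):
    go(dx,-2,146,100);robot.pause(.1)
    r=go(dx,-2,128,8,6);P((dx,r));go(dx,-2,146,60)
E
```

```text
(-25, True) 36.42 xyz -25.05 -2.03 135.69 F [0.7 0.9 6.2] T [ 0.14 -0.14 -0.01] 0.1
(1.2, True) 38.67 xyz 1.20 -2.08 135.67 F [0.6 0.6 5.7] T [ 0.14 -0.14 -0.  ] 0.0
(27, True) 40.93 xyz 27.05 -2.10 135.64 F [0.  0.3 5.8] T [ 0.09 -0.12 -0.03] -0.2
```

The bar top is at 135.7 mm and level along its length, so the caddy is home. I'll retreat and hand in.

```bash
python3 - <<'E'
from h import *
go(1.2,-2,240,100);robot.pause(.3);P("end");print(robot.sign_off())
E
```

```text
end 42.79 xyz 1.21 -1.98 239.86 F [-0.  -0.  -0.3] T [-0.02 -0.01  0.01] 0.2
the job is handed in; nothing more can be done
None
```

The caddy was lifted, given half a turn, nested past the catches and released; its bar top measured 135.7 mm (136 is home) and level along its length, and the job was handed in at about 43 s, though sign-off returned no verdict.

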